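# Drift a blister loading nest into line and clamp it

### The job

The loading nest hangs on one screw of its sloped stand and has sagged, so the hole in its free ear no longer lines up with the hole in the stand's deck. Take the taper drift from the tool block and push it square through both holes until its collar sits down on the ear, so that the drift itself draws the nest into line; leave it there and then press the toggle clamp's lever fully down to lock the nest. Leave the card stack, jar and screwdriver where they are.

Things in the scene. Friction and masses are not known exactly. Their poses are not given: they have to be found in the camera images.
- drift: Loose round steel taper drift, 125 mm long, 0.14 kg, standing in the tool block, collar on the block's top. Origin: centre of its small lower end; z runs to the grip. From the small end: diameter 6 at 0 tapering to 16.8 at 45 mm, parallel 16.8 to 67 mm, collar diameter 28 from 67 to 73 mm, dark grip diameter 20 from 73 to 125 mm (hold it there).
- block: Fixed wooden tool block, 70 (x) x 130 (y) x 85 mm high, origin under its centre. The drift stands in its hole (19 mm wide, 76 mm deep, centre at y = +33 mm); two small hex keys stick up to 33 mm out of the top between y = -20 and -58 mm.
- deck: Steel deck plate 310 (y) x 210 (x) x 12 mm on the fixed stand, sloping 30 degrees down to the robot's right. Origin on its upper face, mid-nest, 140 mm over the bench; x up-slope (left), y towards the robot, z square out of the face. The nest (x +-65, y +-100 mm) lies on it; its frame (x +-50, y +-76) rises to z = 34 mm, brass pins to 42. The knob of the nest's screw, at (30, 130), reaches z = 26.
- deck_hole (a point): Centre of the deck's 18 mm through hole, at its upper face, (30, -130, 0) mm in the deck's frame; same axes. Nothing lies under it. Seen from above only through the nest's ear. With the drift home its small end lies 59 mm below this point.
- nest_hole (a point): Centre of the 18 mm through hole in the nest's free ear (the far one), on the ear's underside, which lies on the deck; z as the deck's. The ear is 8 mm thick (the collar sits at z = 8 mm), 44 mm along the slope, and ends 22 mm beyond the hole; nothing higher is within 50 mm. In line with deck_hole when the joint nest is 0.
- nest (a joint): Angle of the nest about its screw, rad; axis square to the deck at (30, 130) mm in its frame, 260 mm from nest_hole. 0 is in line; positive is sagged, the free ear displaced down the slope (1 mm per 0.0038 rad). It starts 5 to 7 mm sagged. Stiff: it stays where it is left and takes about 5 N at the ear to draw it up.
- clamp_lever (a joint): Hand lever of the toggle clamp at the deck's low edge, rad; axis along the deck's y through (-118, 0, 32) mm in its frame. The lever points down-slope (-x) and up, at 1.08 minus the reading (rad) above the deck plane: 0 is open, 1.06 fully down, flat along the deck. Stiff (3 N at the end), stays where left. It drives the clamping bar, which stands 85 mm above the deck on the nest's side when open.
- lever_end (a point): Centre of the lever's outer end, 100 mm from its axis. The grey round grip, diameter 15 mm, covers the outer 68 mm of the lever.
- cards: Loose stack of blister cards, 95 x 62 x 27 mm, origin under its centre. Leave alone.
- jar: Loose small jar with steel cap, 54 mm diameter, 70 mm high, origin under its centre. Leave alone.
- driver: Loose screwdriver with grey handle lying on the bench. Leave alone.
Things that resemble listed ones, but are neither listed nor needed, are in the scene too. Leave any orange or yellow look-alike of the drift alone.

How it is judged:
By the outcome, as a careful person would: the job done as asked, in the order asked, and still so for the second after the job is handed in, with the robot touching nothing.
It also fails if it takes over 53 s, if anything falls off the work surface, if the arm or the gripper's body presses on something with over 40 N, if the wrist force passes 120 N, or if a joint passes its speed limit or range.

### The arm

A 7-joint arm with a two-finger parallel gripper is mounted at the origin on the work surface. World frame = base frame: x ahead of the robot, y to its left, z up, the work surface at z = 0. Lengths are in m, angles in rad, forces in N, time in s.
With the tool pointing down it reaches from about 0.425 to 0.875 m from the base axis. Payload 4.7 kg.
Tool frame: the origin (TCP) lies on the centre line of the jaws, within the pads' length; the fingertips stand 8 mm ahead of it and the grasp point (between the pads) lies 11 mm behind it; z points along the fingers, y is the direction in which the jaws open and shut (so a half turn about z gives the same grasp; the last joint's range is limited). The gripper opens to 85 mm and grips with 20 to 120 N. Pads are 22 mm wide; open, the fingers measure 114 mm over their backs; the gripper's body (76 mm by 85 mm) begins 54 mm behind the grasp point. The pads swing forward as they close: fully open they stand 13 mm farther back than shut.
Start: joints at [-1.282, 0.321, -0.07, 1.45, 0.023, 1.371, -0.057], TCP at [0.176, 0.626, 0.239] pointing down, gripper open.
Joint ranges: [-2.86, 2.86], [-0.3, 2.09], [-1.38, 1.24], [0.06, 2.45], [-1.56, 4.7], [0.09, 2.05], [-2.69, 2.69]. Speed limits (rad/s): [2.57, 2.57, 3.14, 3.14, 3.14, 3.14, 3.14].

### API

Orientations are given as a unit quaternion [w, x, y, z].
In Python, from workcell import manip gives the robot as it stands.
- The arm moves only by the tool jog_arm, never from a script. Its argument "motion" is a list of rows, each a list of 6 numbers: the shift along the tool's x, y, z in m, then the turn, a rotation vector about the tool's x, y, z in rad. In form: [[x, y, z, wx, wy, wz], ...]. A call has 1 to 5 rows; each row shifts and turns the pose as measured when the row begins, along the tool's axes as they then stand; what a row does not reach is not made up. A row lasts 1/10 s, in which the tool goes at most 50 mm and 8.59 degrees, less where a joint would pass 70% of its speed; a pose out of reach is approached as far as the arm can. A call with a gripper value outside its range is refused whole. "hand" is the opening, from -1 (shut) to 1 (fully open), set as the call begins (left out, the last holds). The fingers move at their own pace and stop on an object; "squeeze" is the grip in N (left out, the last holds). Time passes only in rows, so rows that do not move let the fingers close. It gives the time, the measured TCP pose, the force and the opening at its end, in the units of the state.
- manip.read_state(): the state, without advancing time (a new reading comes with each control period).
- manip.read_camera(name): name is "side" or "top"; returns (picture, depth): 400x640x3 uint8, red, green, blue; 400x640 float32, m along the optical axis (not along the pixel's ray), 0 where there is no reading.
- manip.calibration(name): a dict with "fovy" (degrees; the focal length in pixels is half the picture's height over the tangent of half this angle, whatever the lens; pixels are square), "cx", "cy" (the principal point, pixels), "rvec" (rotation vector, rad) and "tvec" (3), from world to camera coordinates, as OpenCV has them. Camera axes: x right, y down, z forward; pixel columns grow to the right and rows downward; lengths in m; the calibration is good to about 2 mm. A picture is of the moment at which its call begins. calibration takes no time and is no camera call.
- manip.finish_job(): hands the job in, once; it reports no verdict.
The state is a dict: "clock": time; "joint_pos": joint angles; "joint_vel": joint speeds; "joint_efforts": joint torques, N m; "eef_pos": TCP position; "eef_rot": TCP orientation; "contact_force": force on the tool from outside, world axes, zero at the start; "torque": the same for the moment, N m; "width": finger opening in m.
Only numpy, scipy, OpenCV 4.12 (cv2) and the standard library are available. Lean on these libraries where they do the work, as an engineer would, in place of code of your own. Each camera call takes 0.05 s, during which the arm holds its last target. There are 200 camera calls.

## Working session

There is one attempt and no reset: what is moved stays moved. The work goes in short steps, Python scripts to look and compute and a tool call to move; the robot and the scene stay as the last step left them, time stands still between calls to the robot, and variables do not carry over. Pictures are saved under pics/ and viewed, about 8 in all and at most 12, crops included, and the job is handed in when it is done.

Besides the shell and the picture viewer there is one more tool, called after "Emit:" as name(argument=value, ...) on one line, values as JSON. jog_arm: Moves the arm, as the interface text tells. Its arguments: {"type":"object","properties":{"motion":{"type":"array"},"hand":{"type":"number"},"squeeze":{"type":"number"}},"required":["motion"]}

```bash
mkdir -p pics; cat > h.py <<'E'
import numpy as np, cv2
from scipy.spatial.transform import Rotation as R
from workcell import manip
def cam(n):
    c=manip.calibration(n); f=200/np.tan(np.radians(c["fovy"])/2)
    M=R.from_rotvec(np.ravel(c["rvec"])).as_matrix(); return f,c["cx"],c["cy"],M,np.ravel(c["tvec"])
def pts(n,d):  # depth image -> world points
    f,cx,cy,M,t=cam(n); v,u=np.mgrid[:400,:640]
    P=np.stack([(u-cx)/f*d,(v-cy)/f*d,d],-1); return (P-t)@M
def ray(n,u,v):
    f,cx,cy,M,t=cam(n); r=M.T@np.array([(u-cx)/f,(v-cy)/f,1]); return -M.T@t, r
def onplane(n,u,v,p0,nn):
    o,r=ray(n,u,v); p0=np.array(p0);nn=np.array(nn); return o+r*((p0-o)@nn)/(r@nn)
def proj(n,p):
    f,cx,cy,M,t=cam(n); q=M@np.array(p)+t; return f*q[0]/q[2]+cx, f*q[1]/q[2]+cy
def snap(n,tag):
    im,d=manip.read_camera(n); np.savez(f"{tag}.npz",im=im,d=d); return im,d
def save(im,tag,s=1):
    cv2.imwrite(f"pics/{tag}.png",cv2.resize(im[:,:,::-1],None,fx=s,fy=s,interpolation=cv2.INTER_CUBIC))
E
python3 - <<'E'
from h import *
np.set_printoptions(precision=4,suppress=True)
for n in("top","side"):
    im,d=snap(n,n+"0"); save(im,n+"0",1.25); f,cx,cy,M,t=cam(n); print(n,f,cx,cy,-M.T@t,M,(d>0).mean())
s=manip.read_state(); print(s)
E
```

```text
top 364.20273026915277 321.2074129583796 199.00518031928272 [0.4657 0.0038 1.052 ] [[-0.0144 -0.9998  0.0142]
 [-0.9966  0.0132 -0.0819]
 [ 0.0817 -0.0153 -0.9965]] 0.99615625
side 408.84600444058646 313.31122005277876 185.30676234115683 [ 0.1628 -0.7873  0.7496] [[ 0.9052 -0.425  -0.0048]
 [-0.2483 -0.5196 -0.8175]
 [ 0.345   0.7412 -0.5759]] 0.9960234375
{'clock': 0.1, 'joint_pos': array([-1.2819,  0.3218, -0.0701,  1.4516,  0.0226,  1.3708, -0.0569]), 'joint_vel': array([ 0.0006,  0.0005, -0.0004, -0.005 ,  0.0005,  0.0006,  0.0001]), 'joint_efforts': array([ -0.0003, -49.4877,  -0.3845, -31.5211,   0.0129,   0.0075,
         0.    ]), 'eef_pos': array([0.1763, 0.6251, 0.2383]), 'eef_rot': array([-0.0001,  0.137 ,  0.9906, -0.0009]), 'contact_force': array([ 0.1422, -0.2247,  0.4424]), 'torque': array([ 0.0083, -0.0237,  0.0062]), 'width': 0.08533691053921096}
```

View pics/top0.png

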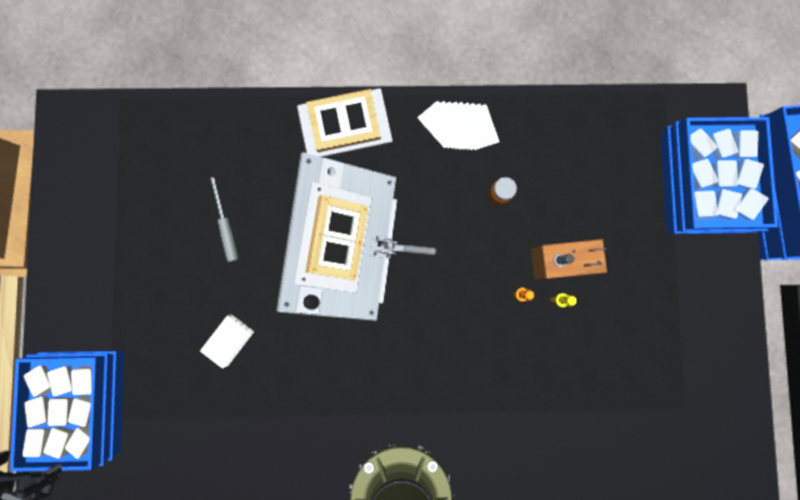

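View pics/side0.png

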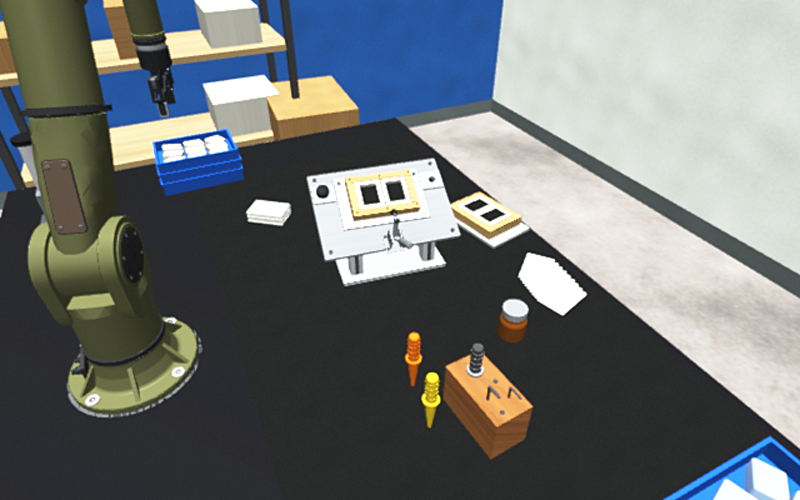

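The dark drift stands in the block at top (564,259) and side (477,355). Lookalikes are the orange one at top (524,295) and the yellow one at top (566,300), both on the bench. The ear hole is at top (332,171), the knob at (312,302), and the lever runs from (385,246) to (435,251).

```bash
python3 - <<'E'
from h import *
np.set_printoptions(precision=4,suppress=True)
t=np.load("top0.npz"); s=np.load("side0.npz")
a=cv2.resize(t["im"][110:265,215:365],None,fx=2.6,fy=2.6,interpolation=cv2.INTER_CUBIC)
b=cv2.resize(t["im"][180:250,400:500],None,fx=3.9,fy=3.9,interpolation=cv2.INTER_CUBIC)
c=cv2.resize(s["im"][115:235,235:375],None,fx=2.8,fy=2.8,interpolation=cv2.INTER_CUBIC)
d=cv2.resize(s["im"][260:370,340:440],None,fx=2.2,fy=2.2,interpolation=cv2.INTER_CUBIC)
W=np.zeros((600,800,3),np.uint8)
for im,(y,x) in((a[:403],(0,0)),(c[:336],(0,400)),(b[:190],(408,0)),(d[:242],(345,400))):
    h,w=im.shape[:2]; W[y:y+h,x:x+w]=im[:600-y,:800-x]
save(W,"crops")
P=pts("top",t["d"]); im=t["im"].astype(int)
# deck plane
hsv=cv2.cvtColor(t["im"],cv2.COLOR_RGB2HSV)
m=np.zeros((400,640),bool); m[120:260,220:320]=1
m&=(hsv[...,1]<60)&(hsv[...,2]>120)&(P[...,2]>.05)
Q=P[m]
best=None; rng=np.random.default_rng(0)
for _ in range(500):
    a,b,c=Q[rng.choice(len(Q),3,False)]; n=np.cross(b-a,c-a); n/=np.linalg.norm(n)+1e-12
    k=(abs((Q-a)@n)<.002)
    if best is None or k.sum()>best.sum(): best=k
I=Q[best]; c0=I.mean(0); n=np.linalg.svd(I-c0)[2][2]; n*=np.sign(n[2])
print("plane",len(I),c0,n,"tilt",np.degrees(np.arccos(n[2])),"rms",((I-c0)@n).std())
# block top
mb=np.zeros((400,640),bool); mb[180:230,415:495]=1
mb&=(abs(P[...,2]-.085)<.008)&(hsv[...,1]>80)
v,u=np.nonzero(mb); B=P[mb]; r=cv2.minAreaRect(B[:,:2].astype(np.float32)); print("block",r,B[:,2].mean(),cv2.boxPoints(r))
g=np.zeros((400,640),bool); g[180:230,415:495]=1; g&=(P[...,2]>.125)
print("grip top",P[g].mean(0),P[g].min(0),P[g].max(0),g.sum())
Ps=pts("side",s["d"]); g=np.zeros((400,640),bool); g[265:310,365:395]=1; g&=(Ps[...,2]>.1)
print("grip side",Ps[g].mean(0),Ps[g].min(0),Ps[g].max(0),g.sum())
E
```

```text
plane 3777 [0.5577 0.107  0.127 ] [-0.0736 -0.4925  0.8672] tilt 29.866833248880106 rms 0.0010368623632579215
block ((0.518501341342926, -0.3802962303161621), (0.06996184587478638, 0.13179177045822144), 4.807492256164551) 0.08565592714375643 [[ 0.4781 -0.3176]
 [ 0.4892 -0.4489]
 [ 0.5589 -0.443 ]
 [ 0.5478 -0.3117]]
grip top [ 0.5078 -0.2934  0.2742] [ 0.4657 -0.3586  0.1271] [0.5237 0.0038 1.052 ] 75
grip side [ 0.5103 -0.3536  0.1291] [ 0.1628 -0.7873  0.1004] [ 0.5249 -0.3362  0.7496] 206
```

View pics/crops.png

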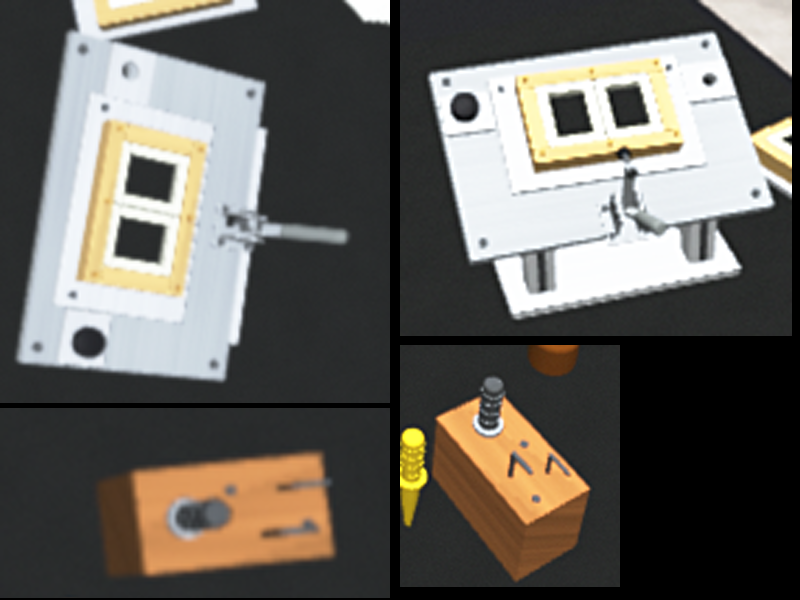

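The crops confirm the dark, collared drift at the left end of the block. The ear hole shows only its crescent. Next I measure the deck frame, hole and lever.

```bash
python3 - <<'E'
from h import *
np.set_printoptions(precision=4,suppress=True)
n=np.array([-.0736,-.4925,.8672]); n/=np.linalg.norm(n); c0=np.array([.5577,.107,.127])
t=np.load("top0.npz"); s=np.load("side0.npz")
P=pts("top",t["d"]); hsv=cv2.cvtColor(t["im"],cv2.COLOR_RGB2HSV)
h=(P-c0)@n
m=np.zeros((400,640),np.uint8); m[115:262,215:325]=1
m&=((abs(h)<.013)&(P[...,2]>.03)&(hsv[...,2]>60)).astype(np.uint8)
m=cv2.morphologyEx(m,cv2.MORPH_CLOSE,np.ones((15,15)));
m=cv2.morphologyEx(m,cv2.MORPH_OPEN,np.ones((9,9)))
xh=np.cross([-n[1],n[0],0],n); xh=-xh if xh[2]<0 else xh; xh/=np.linalg.norm(xh); yh=np.cross(n,xh)
cnt=max(cv2.findContours(m,0,2)[0],key=cv2.contourArea)[:,0]
W=np.array([onplane("top",u,v,c0,n) for u,v in cnt]); q=np.c_[(W-c0)@xh,(W-c0)@yh].astype(np.float32)
r=cv2.minAreaRect(q); print("deck rect",r); 
hist,e=np.histogram(h[m>0],bins=np.arange(-.013,.014,.001)); print(hist)
print("xh",xh,"yh",yh)
bp=cv2.boxPoints(r); print("corners",[c0+a*xh+b*yh for a,b in bp])
ctr=c0+r[0][0]*xh+r[0][1]*yh; print("ctr",ctr)
# knob, dark blob
for nm,D,(u0,v0,w) in(("top",t,(250,241,14)),("side",s,(258,153,12))):
    g=D["im"].max(2); mm=np.zeros_like(g); mm[v0-w:v0+w,u0-w:u0+w]=(g[v0-w:v0+w,u0-w:u0+w]<70)
    k=max(cv2.findContours(mm,0,2)[0],key=cv2.contourArea) ; M_=cv2.moments(k); uv=M_["m10"]/M_["m00"],M_["m01"]/M_["m00"]
    PP=pts(nm,D["d"]); hh=(PP-c0)@n; km=mm>0; print(nm,"knob",uv,cv2.minEnclosingCircle(k),np.median(hh[km]), onplane(nm,*uv,c0+n*.026,n))
g=t["im"].max(2); print(g[130:144,258:276])
g=s["im"].max(2); print(g[136:150,338:354])
# drift grip
d=np.zeros((400,640),bool); d[195:220,440:465]=1; d&=(P[...,2]>.138)&(P[...,2]<.15); print("griptop",np.median(P[d],0),d.sum())
# lever pixels 
for nm,D,PP,(a,b,c_,e_) in(("top",t,P,(185,215,300,355)),("side",s,pts("side",s["d"]),(165,205,305,340))):
    hh=(PP-c0)@n; d=np.zeros((400,640),bool); d[a:b,c_:e_]=1; d&=(hh>.035)&(PP[...,2]<.35)&(PP[...,2]>.1)
    if nm=="top": d&=PP[...,1]<.03
    A=PP[d]; A=A[np.argsort(A[:,1])]; print(nm,len(A)); print(A[::max(1,len(A)//12)])
E
```

```text
deck rect ((0.002118431031703949, -0.00249326229095459), (0.2253158539533615, 0.30979758501052856), 0.08985407650470734)
[   8    7   14   11   21   10   20   17   31  102  338  707 1126 1120
  818  352  134  104  144  307  479  495  273  155   33   19]
xh [0.1282 0.8577 0.498 ] yh [-0.989   0.1478  0.    ]
corners [array([0.3929, 0.0345, 0.0718]), array([ 0.6994, -0.0109,  0.0721]), array([0.7279, 0.1824, 0.1843]), array([0.4215, 0.2278, 0.184 ])]
ctr [0.5604 0.1084 0.1281]
top knob (248.75717439293595, 241.40618101545252) ((248.75, 241.375), 5.427173614501953) 0.02430684769920965 [0.4385 0.1639 0.1792]
side knob (257.7648809523809, 153.05357142857142) ((257.5, 153.0), 4.717090606689453) 0.021639793234113427 [0.4346 0.1573 0.1751]
[[238 243 244 245 246 246 246 246 245 245 246 244 239 227 218 196 174 134]
 [241 243 244 245 246 246 246 246 246 246 247 247 245 244 242 241 232 207]
 [243 244 244 246 246 245 244 243 245 246 247 247 245 245 245 245 241 230]
 [243 244 245 245 241 233 224 221 236 244 247 246 245 245 245 245 240 230]
 [244 244 245 242 223 189 187 197 213 234 245 246 245 244 
[... 1689 characters left out ...]
.0766  0.1506]
 [ 0.5386 -0.0665  0.1536]
 [ 0.5315 -0.0591  0.1503]
 [ 0.5395 -0.0496  0.1453]
 [ 0.5401 -0.0399  0.1395]
 [ 0.5353 -0.0323  0.1376]
 [ 0.5459 -0.0225  0.1341]
 [ 0.5416 -0.0124  0.126 ]
 [ 0.5563  0.0001  0.1086]
 [ 0.5326  0.0056  0.1118]
 [ 0.5463  0.0126  0.1624]
 [ 0.5488  0.0199  0.1636]
 [ 0.5349  0.026   0.1195]]
side 188
[[ 0.5352 -0.0779  0.1475]
 [ 0.5373 -0.0736  0.1531]
 [ 0.5276 -0.0657  0.1478]
 [ 0.5307 -0.0483  0.1414]
 [ 0.5335 -0.0312  0.126 ]
 [ 0.5381 -0.0039  0.1161]
 [ 0.5429  0.0062  0.1145]
 [ 0.5549  0.0127  0.1164]
 [ 0.55    0.0149  0.136 ]
 [ 0.5507  0.0164  0.1219]
 [ 0.5459  0.0186  0.1603]
 [ 0.5458  0.0306  0.1657]
 [ 0.5454  0.0359  0.166 ]]
```

```bash
cat >> h.py <<'E'
n=np.array([-.0736,-.4925,.8672]); n/=np.linalg.norm(n)
xh=np.array([.1282,.8577,.498]); yh=np.cross(n,xh); O=np.array([.5635,.1289,.14])
D=np.c_[xh,yh,n]
def dk(a,b,c): return O+D@np.array([a,b,c])
def tod(p): return D.T@(np.array(p)-O)
def tool():
    s=manip.read_state(); q=s["eef_rot"]; return s,np.array(s["eef_pos"]),R.from_quat([q[1],q[2],q[3],q[0]]).as_matrix()
def to(target,Rt=None):
    s,p,T=tool(); print("shift",np.round(T.T@(np.array(target)-p),4), "turn",None if Rt is None else np.round(R.from_matrix(T.T@Rt).as_rotvec(),4))
E
python3 - <<'E'
from h import *
np.set_printoptions(precision=4,suppress=True)
for nm,(v0,v1,u0,u1),bg in(("top",(130,143,258,271),245),("side",(138,147,340,351),254)):
    g=np.load(nm+"0.npz")["im"].max(2)[v0:v1,u0:u1]
    w=(g<bg-12).astype(np.uint8); k=max(cv2.findContours(w,0,2)[0],key=cv2.contourArea); e=cv2.minEnclosingCircle(k)
    x,y,ww,hh=cv2.boundingRect(k); uv=(u0+x+(ww-1)/2,v0+y+(hh-1)/2)
    print(nm,uv,ww,hh,"deck coords of ear hole top mm",tod(onplane(nm,*uv,dk(0,0,.008),n))*1000)
# lever fit
for nm in("top","side"):
    P=pts(nm,np.load(nm+"0.npz")["d"]); q=(P-O)@D
    m=(q[...,0]<-.13)&(q[...,0]>-.2)&(abs(q[...,1])<.03)&(q[...,2]>.05)&(q[...,2]<.16)
    A=q[m]*1000; print(nm,len(A),A.mean(0),"extreme",A[A[:,2]>A[:,2].max()-8].mean(0), np.degrees(np.arctan2(A[:,2]-32,-118-A[:,0])).mean())
Rt=np.c_[[-.989,.1478,0],[.1478,.989,0],[0,0,-1]]
to([.5157,-.3467,.106],Rt)
p=tool()[1]; print(p)
E
```

```text
top (264.5, 136.5) 8 8 deck coords of ear hole top mm [  27.2003 -131.6041    8.    ]
side (345.5, 143.0) 6 5 deck coords of ear hole top mm [  24.5948 -128.8515    8.    ]
top 152 [-150.6869    0.2551   88.7448] extreme [-168.0151    0.1014  113.2653] 60.559123811156475
side 73 [-159.4434    2.7598   95.2004] extreme [-171.637     0.5385  112.9292] 57.14300371419861
shift [-0.5904 -0.8431  0.1338] turn [-0.0017 -0.     -0.1264]
[0.1763 0.6251 0.2383]
```

Emit:
jog_arm(motion=[[-0.042, -0.017, -0.018, 0, 0, -0.025], [-0.042, -0.017, -0.018, 0, 0, -0.025], [-0.042, -0.017, -0.018, 0, 0, -0.025], [-0.042, -0.017, -0.018, 0, 0, -0.025], [-0.042, -0.017, -0.018, 0, 0, -0.025]], hand=0, squeeze=60)

```text
clock: 0.6
eef_pos: [0.3574, 0.4963, 0.3232]
eef_rot: [-0.005, 0.063, 0.998, -0.006]
contact_force: [0.3, 1.0, 0.6]
width: 0.0427
```

Emit:
jog_arm(motion=[[-0.033, -0.037, -0.004, 0, 0, 0], [-0.033, -0.037, -0.004, 0, 0, 0], [-0.033, -0.037, -0.004, 0, 0, 0], [-0.033, -0.037, -0.004, 0, 0, 0], [-0.033, -0.037, -0.004, 0, 0, 0]])

```text
clock: 1.1
eef_pos: [0.4998, 0.2915, 0.344]
eef_rot: [-0.004, 0.062, 0.998, -0.005]
contact_force: [-0.0, 1.1, -0.8]
width: 0.0426
```

Emit:
jog_arm(motion=[[-0.02, -0.045, 0, 0, 0, 0], [-0.02, -0.045, 0, 0, 0, 0], [-0.015, -0.047, 0, 0, 0, 0], [-0.01, -0.049, 0, 0, 0, 0], [0, -0.05, 0, 0, 0, 0]])

```text
clock: 1.6
eef_pos: [0.5367, 0.047, 0.3433]
eef_rot: [-0.005, 0.063, 0.998, -0.006]
contact_force: [0.5, 0.1, -0.9]
width: 0.0425
```

Emit:
jog_arm(motion=[[0, -0.05, 0, 0, 0, 0], [0, -0.05, 0, 0, 0, 0], [0, -0.05, 0, 0, 0, 0], [0, -0.05, 0, 0, 0, 0], [0, -0.05, 0, 0, 0, 0]])

```text
clock: 2.1
eef_pos: [0.5027, -0.2003, 0.3449]
eef_rot: [-0.006, 0.063, 0.998, -0.006]
contact_force: [0.7, -0.1, -0.6]
width: 0.0428
```

Emit:
jog_arm(motion=[[-0.007, -0.036, 0.03, 0, 0, 0], [-0.007, -0.036, 0.03, 0, 0, 0], [-0.007, -0.036, 0.03, 0, 0, 0], [-0.006, -0.036, 0.02, 0, 0, 0], [0, 0, 0, 0, 0, 0]])

```text
clock: 2.6
eef_pos: [0.5051, -0.3618, 0.233]
eef_rot: [-0.005, 0.069, 0.998, -0.007]
contact_force: [-0.6, -0.4, -0.1]
width: 0.0426
```

```bash
python3 - <<'E'
from h import *
to([.5157,-.3467,.106],np.c_[[-.989,.1478,0],[.1478,.989,0],[0,0,-1]])
for nm in("top","side"): snap(nm,nm+"1")
a=np.load("side1.npz")["im"][180:330,300:460]; save(a,"side1",4)
E
```

```text
shift [-0.0097  0.0183  0.1266] turn [-0.0148 -0.0096  0.0106]
```

View pics/side1.png

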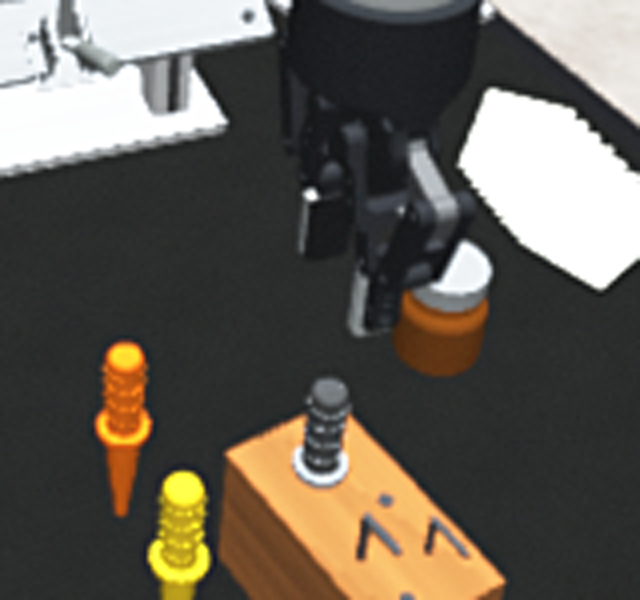

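The gripper hangs above the dark drift (crop 325,430), with the jaws opening along the block and the lookalikes clear to the left.

Emit:
jog_arm(motion=[[-0.0097, 0.018, 0.03, -0.015, -0.01, 0.01], [0, 0, 0.02, 0, 0, 0], [0, 0, 0.003, 0, 0, 0]])

```text
clock: 3.0
eef_pos: [0.5242, -0.3368, 0.1846]
eef_rot: [0.006, 0.068, 0.998, 0.002]
contact_force: [-0.9, -0.1, -0.6]
width: 0.0428
```

```bash
python3 - <<'E'
from h import *
to([.5157,-.3467,.106],np.c_[[-.989,.1478,0],[.1478,.989,0],[0,0,-1]])
E
```

```text
shift [ 0.008  -0.0114  0.0784] turn [0.0056 0.0117 0.0114]
```

Emit:
jog_arm(motion=[[0.007, -0.009, 0.01, 0.005, 0.011, 0.011], [0, 0, 0, 0, 0, 0]])

```text
clock: 3.2
eef_pos: [0.5172, -0.343, 0.1756]
eef_rot: [0.001, 0.072, 0.997, 0.0]
contact_force: [-0.0, -1.0, -0.7]
width: 0.0425
```

```bash
python3 - <<'E'
from h import *
to([.5157,-.3467,.106],np.c_[[-.989,.1478,0],[.1478,.989,0],[0,0,-1]])
E
```

```text
shift [ 0.0011 -0.004   0.0696] turn [0.0011 0.002  0.0039]
```

Emit:
jog_arm(motion=[[0.001, -0.004, 0.014, 0, 0.001, 0.003], [0, 0, 0.018, 0, 0, 0], [0, 0, 0.018, 0, 0, 0], [0, 0, 0.014, 0, 0, 0], [0, 0, 0, 0, 0, 0]])

```text
clock: 3.7
eef_pos: [0.5171, -0.3493, 0.1115]
eef_rot: [0.004, 0.074, 0.997, -0.001]
contact_force: [-0.4, 0.3, -0.9]
width: 0.0429
```

```bash
python3 - <<'E'
from h import *
to([.5157,-.3467,.106],np.c_[[-.989,.1478,0],[.1478,.989,0],[0,0,-1]])
E
```

```text
shift [0.0018 0.0023 0.0054] turn [-0.0008  0.0076 -0.0005]
```

Emit:
jog_arm(motion=[[0.0018, 0.002, 0.0055, 0, 0.006, 0], [0, 0, 0, 0, 0, 0]])

```text
clock: 3.9
eef_pos: [0.5157, -0.3475, 0.1061]
eef_rot: [0.001, 0.075, 0.997, -0.001]
contact_force: [-0.1, 0.5, -0.2]
width: 0.0427
```

Emit:
jog_arm(motion=[[0, 0, 0, 0, 0, 0], [0, 0, 0, 0, 0, 0], [0, 0, 0, 0, 0, 0], [0, 0, 0, 0, 0, 0], [0, 0, 0, 0, 0, 0]], hand=-1, squeeze=70)

```text
clock: 4.4
eef_pos: [0.5168, -0.3466, 0.1075]
eef_rot: [0.002, 0.074, 0.997, -0.0]
contact_force: [-0.7, 0.3, -1.2]
width: 0.0185
```

Emit:
jog_arm(motion=[[0, 0, -0.02, 0, 0, 0], [0, 0, -0.03, 0, 0, 0], [0, 0, -0.035, 0, 0, 0], [0, 0, -0.04, 0, 0, 0], [0, 0, -0.04, 0, 0, 0]])

```text
clock: 4.9
eef_pos: [0.5129, -0.3452, 0.2704]
eef_rot: [-0.004, 0.075, 0.997, 0.001]
contact_force: [0.5, -0.4, -1.2]
width: 0.0184
```

```bash
cat >> h.py <<'E'
RT=np.c_[yh,xh,-n]
E
python3 - <<'E'
from h import *
np.set_printoptions(precision=4,suppress=True)
print(dk(.0275,-.130,.008+.0895+.05)); to(dk(.0275,-.130,.008+.0895+.05),RT)
E
```

```text
[0.6847 0.0606 0.2816]
shift [-0.1092  0.4269 -0.0115] turn [-0.5196 -0.0083 -0.0038]
```

Emit:
jog_arm(motion=[[-0.022, 0.035, -0.012, 0, 0, 0], [-0.025, 0.038, -0.012, 0, 0, 0], [-0.025, 0.038, -0.012, 0, 0, 0], [-0.025, 0.038, -0.01, 0, 0, 0], [-0.015, 0.045, 0, 0, 0, 0]])

```text
clock: 5.4
eef_pos: [0.6545, -0.1821, 0.3283]
eef_rot: [0.003, 0.087, 0.996, -0.005]
contact_force: [-0.0, -0.3, -1.2]
width: 0.0185
```

Emit:
jog_arm(motion=[[0, 0.045, 0, -0.03, 0, 0], [0, 0.045, 0, -0.05, 0, 0], [0, 0.04, 0, -0.08, 0, 0], [0, 0.025, 0, -0.08, 0, 0], [0, 0.01, 0, -0.08, 0, 0]])

```text
clock: 5.9
eef_pos: [0.6874, -0.0002, 0.3368]
eef_rot: [0.016, 0.076, 0.984, 0.16]
contact_force: [-0.5, 0.7, -2.0]
width: 0.0186
```

```bash
python3 - <<'E'
from h import *
to(dk(.0275,-.130,.008+.0895+.05),RT)
E
```

```text
shift [0.0125 0.0391 0.0712] turn [-0.1976  0.01   -0.0028]
```

Emit:
jog_arm(motion=[[0.004, 0.013, 0.015, -0.066, 0.003, -0.001], [0.004, 0.013, 0.015, -0.066, 0.003, -0.001], [0.004, 0.013, 0.015, -0.06, 0.003, 0], [0, 0, 0, 0, 0, 0]])

```text
clock: 6.3
eef_pos: [0.6841, 0.0529, 0.3082]
eef_rot: [0.02, 0.074, 0.964, 0.256]
contact_force: [0.5, -0.2, -1.9]
width: 0.0184
```

```bash
python3 - <<'E'
from h import *
to(dk(.0275,-.130,.008+.0895+.03),RT)
E
```

```text
shift [ 0.0007 -0.0064  0.047 ] turn [-0.002   0.0032 -0.0036]
```

Emit:
jog_arm(motion=[[0.0005, -0.006, 0.01, -0.002, 0.003, -0.003], [0, 0, 0.015, 0, 0, 0], [0, 0, 0, 0, 0, 0], [0, 0, 0, 0, 0, 0]])

```text
clock: 6.7
eef_pos: [0.6856, 0.0577, 0.282]
eef_rot: [0.02, 0.072, 0.964, 0.254]
contact_force: [0.5, -0.5, -1.4]
width: 0.0184
```

```bash
python3 - <<'E'
from h import *
np.set_printoptions(precision=4,suppress=True)
to(dk(.0275,-.130,.008+.0895+.01),RT)
s,p,T=tool(); tip=p+T[:,2]*.0895; print("tip deck mm",tod(tip)*1000)
C=[]
for nm,(v0,v1,u0,u1) in(("top",(100,175,225,325)),("side",(95,170,295,395))):
    im,d=snap(nm,nm+"2"); a=im[v0:v1,u0:u1].copy(); a=cv2.resize(a,None,fx=8,fy=8,interpolation=cv2.INTER_CUBIC)
    for q,c in((tip,(255,0,0)),(dk(.03,-.13,.008),(0,255,0)),(p+T[:,2]*(.0895-.067),(255,0,255))):
        u,v=proj(nm,q); print(nm,u,v); cv2.drawMarker(a,(int((u-u0+.5)*8),int((v-v0+.5)*8)),c,0,14,1)
    C.append(a[:,200:700])
save(np.hstack(C),"fit2",.79)
E
```

```text
shift [0.0014 0.0024 0.0417] turn [-0.0061  0.0028 -0.0006]
tip deck mm [  24.7694 -131.5608   59.6992]
top 273.56593754735246 133.4429530111073
top 263.3559185397714 136.85032510507446
top 285.3095357382515 128.64020642209556
side 350.19960323834874 133.1724566958259
side 345.35256001879605 141.3920654553777
side 355.56098180471787 119.35430900358853
```

View pics/fit2.png

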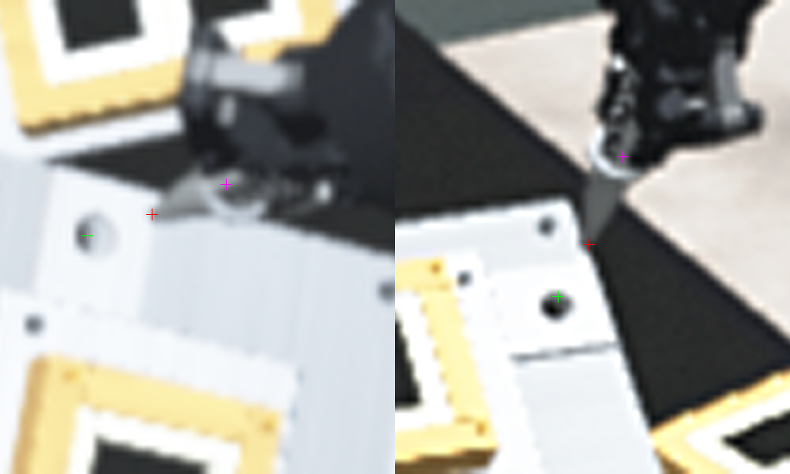

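```bash
python3 - <<'E'
from h import *
np.set_printoptions(precision=1,suppress=True)
s,p,T=tool()
# sample grey levels across the predicted drift axis at several distances (side & top)
for nm in("side","top"):
    g=np.load(nm+"2.npz")["im"].max(2).astype(np.float32)
    for k in(8,16,24,32,40,50,60,70):
        c=p+T[:,2]*(.0895-k/1000); 
        u,v=proj(nm,c); u2,v2=proj(nm,c-T[:,2]*.01); a=np.array([u2-u,v2-v]); a/=np.linalg.norm(a); b=np.array([-a[1],a[0]])
        L=np.arange(-8,8.1,1.0); q=np.array([u,v])+L[:,None]*b
        print(nm,k,cv2.remap(g,q[:,0].astype(np.float32)[None],q[:,1].astype(np.float32)[None],1)[0].astype(int))
E
```

```text
side 8 [215 196 228 250 250 231 122  93  86  63  43  42  43  43  44  44  43]
side 16 [228 247 253 254 179 105  76  90  93  75  47  41  45  45  47  44  44]
side 24 [ 64 104 124 107  50  55  89  97  97  87  57  43  42  44  41  42  45]
side 32 [ 40  39  40  39  50  78  93  97  97  90  66  49  51  75 108 157 190]
side 40 [ 45  44  42  44  58  80  92  94  97  94 101 157 211 224 232 235 235]
side 50 [ 58  96 121 153 147 117 120 136 121 107 120 176 231 233 229 227 227]
side 60 [232 233 221 204 223 220 189 139 137 135 124 125 142 201 238 237 235]
side 70 [229 230 234 243 198  75  76  89  98  60  26  20  27  64 131 206 238]
top 8 [ 47  47  52  72 120 203 235 209 161 158 200 229 236 236 236 236 236]
top 16 [ 47  48  49  49  66 115 154 163 152 145 171 219 235 236 236 236 236]
top 24 [ 48  48  48  49  53  80 130 158 152 138 158 202 231 236 236 236 235]
top 32 [ 48  47  48  49  64 107 151 164 157 141 135 190 229 235 235 235 236]
top 40 [ 49  49  49  51  72 127 164 169 162 148 134 157 207 233 236 237 238]
top 50 [ 42  42  46  60  85 124 165 192 195 189 188 181 201 223 233 237 238]
top 60 [ 30  30  38  50  54  62 101 159 166 137 150 189 211 205 209 229 237]
top 70 [ 30  30  32  39  37  43  84 139 148 110  88 106 142 197 213 219 233]
```

Emit:
jog_arm(motion=[[0.0005, 0.003, 0.01, -0.006, 0.003, 0], [0, 0, 0.015, 0, 0, 0], [0, 0, 0.012, 0, 0, 0], [0, 0, 0, 0, 0, 0]])

```text
clock: 7.2
eef_pos: [0.6888, 0.0811, 0.2498]
eef_rot: [0.019, 0.071, 0.963, 0.257]
contact_force: [-0.5, 0.2, -1.4]
width: 0.0186
```

```bash
cat >> h.py <<'E'
def stat():
    np.set_printoptions(precision=2,suppress=True)
    s,p,T=tool(); print("t",s["clock"],"tip deck mm",tod(p+T[:,2]*.0895)*1000,"turn err",R.from_matrix(T.T@RT).as_rotvec()*100,"F deck",D.T@s["contact_force"],"w",s["width"]*1000)
E
python3 -c "from h import *;stat()"
```

```text
t 7.2 tip deck mm [  29.82 -131.02   20.05] turn err [0.11 0.03 0.11] F deck [-0.57  0.52 -1.23] w 18.554388582987315
```

```bash
python3 - <<'E'
from h import *
s,p,T=tool(); tip=p+T[:,2]*.0895; C=[]
for nm,(v0,v1,u0,u1) in(("top",(115,155,245,295)),("side",(115,155,325,375))):
    im,d=snap(nm,nm+"3"); a=cv2.resize(im[v0:v1,u0:u1],None,fx=8,fy=8,interpolation=cv2.INTER_CUBIC)
    for q,c in((tip,(255,0,0)),(tip+T[:,2]*.012,(0,0,255))):
        u,v=proj(nm,q); cv2.drawMarker(a,(int((u-u0+.5)*8),int((v-v0+.5)*8)),c,0,14,1)
    C.append(a)
save(np.hstack(C),"fit3")
E
```

```text
(no output)
```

View pics/fit3.png

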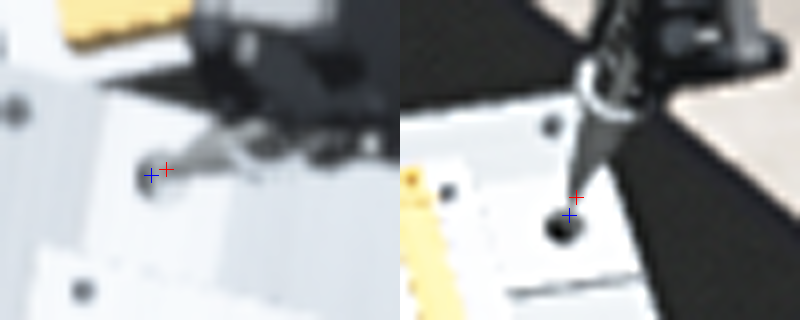

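Predicted hits (blue) land in the ear hole, about 3 mm up-slope of its centre, which is in the overlap as wanted. Going in.

Emit:
jog_arm(motion=[[0.0004, -0.0008, 0.008, 0, 0, 0], [0, 0, 0.008, 0, 0, 0], [0, 0, 0.004, 0, 0, 0], [0, 0, 0, 0, 0, 0]])

```text
clock: 7.7
eef_pos: [0.6911, 0.0887, 0.2332]
eef_rot: [0.022, 0.072, 0.963, 0.257]
contact_force: [-0.1, -0.4, -0.7]
width: 0.0183
```

```bash
python3 -c "from h import *;stat()"
```

```text
t 7.7 tip deck mm [  28.33 -132.66    1.72] turn err [0.06 0.52 0.08] F deck [-0.68  0.02 -0.39] w 18.332771138201075
```

Emit:
jog_arm(motion=[[0.001, 0.0, 0.005, 0, 0.005, 0], [0, 0, 0.004, 0, 0, 0], [0, 0, 0, 0, 0, 0]])

```text
clock: 8.0
eef_pos: [0.691, 0.0935, 0.2249]
eef_rot: [0.019, 0.071, 0.964, 0.257]
contact_force: [0.6, 0.4, -1.2]
width: 0.0183
```

```bash
python3 -c "from h import *;stat()"
```

```text
t 8.0 tip deck mm [  28.34 -131.32   -7.82] turn err [0.06 0.02 0.08] F deck [-0.23 -0.5  -1.26] w 18.31057698357745
```

Emit:
jog_arm(motion=[[0, 0, 0.004, 0, 0, 0], [0, 0, 0.004, 0, 0, 0], [0, 0, 0.004, 0, 0, 0]])

```text
clock: 8.3
eef_pos: [0.6924, 0.0992, 0.2146]
eef_rot: [0.02, 0.071, 0.963, 0.257]
contact_force: [0.2, 0.0, -2.2]
width: 0.0183
```

```bash
python3 -c "from h import *;stat()"
```

```text
t 8.3 tip deck mm [  28.29 -132.05  -19.7 ] turn err [0.07 0.19 0.09] F deck [-1.08 -0.21 -1.95] w 18.28967220434755
```

Emit:
jog_arm(motion=[[0.0004, 0, 0.004, 0, 0.002, 0], [0, 0, 0.004, 0, 0, 0], [0, 0, 0.002, 0, 0, 0]])

```text
clock: 8.6
eef_pos: [0.693, 0.1043, 0.2063]
eef_rot: [0.02, 0.071, 0.963, 0.258]
contact_force: [-2.3, -3.5, 4.8]
width: 0.0185
```

```bash
python3 -c "from h import *;stat()"
```

```text
t 8.6 tip deck mm [  28.63 -131.78  -29.42] turn err [0.13 0.06 0.11] F deck [-0.86  1.75  6.04] w 18.467735375418137
```

Emit:
jog_arm(motion=[[0.0006, 0.0003, 0.003, 0, 0, 0], [0, 0.0003, 0.003, 0, 0, 0]])

```text
clock: 8.8
eef_pos: [0.6934, 0.1066, 0.2033]
eef_rot: [0.021, 0.071, 0.963, 0.258]
contact_force: [-3.3, -2.5, 5.7]
width: 0.0186
```

```bash
python3 -c "from h import *;stat()"
```

```text
t 8.8 tip deck mm [  29.19 -132.02  -33.16] turn err [0.17 0.29 0.11] F deck [0.31 2.92 6.42] w 18.56432376092444
```

Emit:
jog_arm(motion=[[0.0012, 0.0003, 0.003, 0.001, 0.003, 0], [0.0006, 0.0003, 0.003, 0, 0, 0]])

```text
clock: 9.0
eef_pos: [0.6932, 0.1095, 0.1996]
eef_rot: [0.021, 0.072, 0.963, 0.257]
contact_force: [-0.7, -2.8, 4.1]
width: 0.0185
```

```bash
python3 -c "from h import *;stat()"
```

```text
t 9.0 tip deck mm [  29.71 -131.49  -37.79] turn err [0.08 0.36 0.11] F deck [-0.48  0.31  5.04] w 18.48252720215048
```

Emit:
jog_arm(motion=[[0.0003, 0.0004, 0.003, 0.001, 0.003, 0], [0.0002, 0.0004, 0.004, 0, 0, 0]])

```text
clock: 9.2
eef_pos: [0.6939, 0.1138, 0.1941]
eef_rot: [0.02, 0.071, 0.964, 0.257]
contact_force: [-1.7, -1.6, 5.1]
width: 0.0186
```

```bash
python3 -c "from h import *;stat()"
```

```text
t 9.2 tip deck mm [  30.67 -131.36  -44.71] turn err [-0.01  0.2   0.14] F deck [0.95 1.42 5.33] w 18.632579249744907
```

Emit:
jog_arm(motion=[[0.0005, 0.0004, 0.003, 0, 0.002, 0], [0.0003, 0.0003, 0.003, 0, 0, 0]])

```text
clock: 9.4
eef_pos: [0.6943, 0.1177, 0.1883]
eef_rot: [0.02, 0.071, 0.964, 0.257]
contact_force: [0.9, -3.3, 3.0]
width: 0.0186
```

```bash
python3 -c "from h import *;stat()"
```

```text
t 9.4 tip deck mm [  31.21 -131.1   -51.71] turn err [-0.06  0.12  0.13] F deck [-1.17 -1.34  4.19] w 18.59890856147745
```

Emit:
jog_arm(motion=[[0, 0.0002, 0.003, 0, 0, 0], [0, 0.0, 0.003, 0, 0, 0]])

```text
clock: 9.6
eef_pos: [0.6948, 0.1214, 0.1823]
eef_rot: [0.02, 0.071, 0.964, 0.256]
contact_force: [-0.2, -2.7, 4.3]
width: 0.0184
```

```bash
python3 -c "from h import *;stat()"
```

```text
t 9.6 tip deck mm [  31.33 -131.09  -58.81] turn err [-0.09  0.11  0.12] F deck [-0.2  -0.21  5.06] w 18.382384031077812
```

Now seat the collar with small steps until the force rises.

Emit:
jog_arm(motion=[[0, 0, 0.002, 0, 0, 0], [0, 0, 0.002, 0, 0, 0]])

```text
clock: 9.8
eef_pos: [0.6951, 0.1224, 0.1803]
eef_rot: [0.02, 0.071, 0.964, 0.257]
contact_force: [-6.8, -9.2, 18.0]
width: 0.0184
```

```bash
python3 -c "from h import *;stat()"
```

```text
t 9.8 tip deck mm [  31.36 -131.25  -61.05] turn err [-0.05  0.13  0.14] F deck [ 0.17  5.4  20.67] w 18.36992712772758
```

Emit:
jog_arm(motion=[[0.0003, 0, 0.003, 0, 0, 0], [0, 0, 0.003, 0, 0, 0]])

```text
clock: 10.0
eef_pos: [0.6951, 0.1224, 0.1803]
eef_rot: [0.021, 0.071, 0.964, 0.257]
contact_force: [-7.1, -7.1, 14.9]
width: 0.0185
```

```bash
python3 -c "from h import *;stat()"
```

```text
t 10.0 tip deck mm [  31.47 -131.35  -61.05] turn err [0.08 0.29 0.18] F deck [ 0.45  5.95 16.95] w 18.52624288562035
```

Emit:
jog_arm(motion=[[0, 0, 0, 0, 0, 0], [0, 0, 0, 0, 0, 0], [0, 0, 0, 0, 0, 0], [0, 0, 0, 0, 0, 0]], hand=0)

```text
clock: 10.4
eef_pos: [0.6931, 0.1254, 0.178]
eef_rot: [0.018, 0.07, 0.963, 0.258]
contact_force: [0.4, 0.1, 0.3]
width: 0.043
```

Emit:
jog_arm(motion=[[0, 0, -0.01, 0, 0, 0], [0, 0, -0.02, 0, 0, 0], [0, 0, -0.03, 0, 0, 0], [0, 0, -0.04, 0, 0, 0], [0, 0, -0.03, 0, 0, 0]])

```text
clock: 10.9
eef_pos: [0.6803, 0.064, 0.2881]
eef_rot: [0.01, 0.068, 0.964, 0.258]
contact_force: [0.4, -0.1, 0.7]
width: 0.0426
```

```bash
python3 - <<'E'
from h import *
stat(); C=[]
for nm,(v0,v1,u0,u1) in(("top",(105,205,225,355)),("side",(95,195,260,390))):
    im,d=snap(nm,nm+"4"); C.append(cv2.resize(im[v0:v1,u0:u1],None,fx=3,fy=3,interpolation=cv2.INTER_CUBIC))
    P=(pts(nm,d)-O)@D*1000; m=(abs(P[...,0]-31)<14)&(abs(P[...,1]+131)<14)&(P[...,2]>3)&(P[...,2]<90); A=P[m]; print(nm,"max z",np.percentile(A[:,2],[50,95,100]),"grip c",A[A[:,2]>40].mean(0) if (A[:,2]>40).any() else None)
save(np.hstack(C),"fit4")
E
```

```text
t 10.9 tip deck mm [  33.12 -123.43   62.37] turn err [ 0.09 -1.88  0.23] F deck [ 0.32 -0.43  0.58] w 42.645753473525666
top max z [36.3  66.72 68.43] grip c [  32.76 -127.97   59.66]
side max z [38.69 64.53 67.51] grip c [  25.92 -127.46   56.61]
```

View pics/fit4.png

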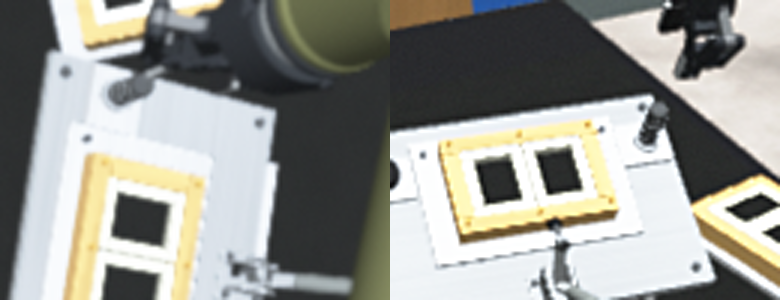

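Drift home: its top is at z ≈ 66 mm over the deck as expected, and it stands square. Now the clamp lever.

Emit:
jog_arm(motion=[[0.025, -0.034, 0, 0, -0.005, 0], [0.025, -0.034, 0, 0, -0.005, 0], [0.025, -0.034, 0, 0, -0.005, 0], [0.025, -0.034, 0, 0, -0.003, 0], [0, 0, 0, 0, 0, 0]], hand=-1, squeeze=60)

```text
clock: 11.5
eef_pos: [0.5623, -0.0422, 0.22]
eef_rot: [0.023, 0.069, 0.964, 0.257]
contact_force: [-0.0, -0.3, 0.3]
width: 0.0001
```

```bash
cat >> h.py <<'E'
def st2(*g):
    np.set_printoptions(precision=1,suppress=True)
    s,p,T=tool(); q=tod(p+T[:,2]*.008)*1000; w=D.T@s["contact_force"]
    e=np.array(g)-q
    print("t",s["clock"],"fingertip deck",q,"to go (tool x,y,z)",e[1],e[0],-e[2],"turn",R.from_matrix(T.T@RT).as_rotvec()*100,"F",w,"w",s["width"]*1000)
E
python3 -c "from h import *;st2(-130,0,120)"
```

```text
t 11.5 fingertip deck [-107.1  -24.1  145.8] to go (tool x,y,z) 24.140727398283083 -22.936679368230315 25.790020181154944 turn [0.1 0.7 0.7] F [-0.1 -0.   0.4] w 0.14904556724156662
```

Emit:
jog_arm(motion=[[0.015, -0.012, 0, 0, 0.005, 0.005], [0.01, -0.008, 0.005, 0, 0, 0], [0, 0, 0, 0, 0, 0]])

```text
clock: 11.8
eef_pos: [0.5342, -0.0524, 0.2043]
eef_rot: [0.02, 0.071, 0.963, 0.258]
contact_force: [-0.1, 0.0, 0.3]
width: -0.0002
```

```bash
python3 - <<'E'
from h import *
st2(-130,0,108)
C=[]
for nm,(v0,v1,u0,u1) in(("top",(150,250,255,385)),("side",(105,205,280,410))):
    im,d=snap(nm,nm+"5"); C.append(cv2.resize(im[v0:v1,u0:u1],None,fx=3,fy=3,interpolation=cv2.INTER_CUBIC))
save(np.hstack(C),"lev5")
E
```

```text
t 11.8 fingertip deck [-127.2    2.2  139.2] to go (tool x,y,z) -2.1655601302341942 -2.8194423348805344 31.170140994824294 turn [0.3 0.1 0.1] F [0.2 0.1 0.3] w -0.18215736207772912
```

View pics/lev5.png

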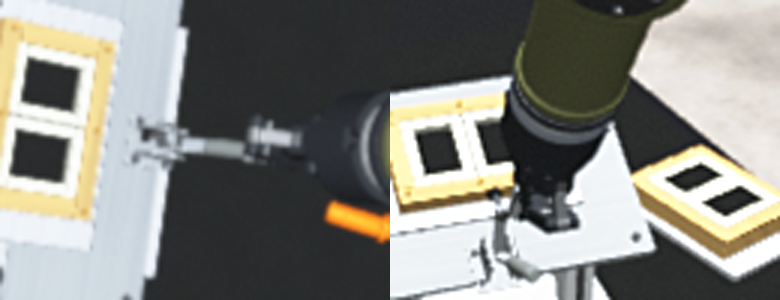

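```bash
python3 - <<'E'
from h import *
s,p,T=tool()
for nm,u0,v0 in(("top",255,150),("side",280-130,105)):
    for l,q in(("tip",p+T[:,2]*.008),("grasp",p-T[:,2]*.011),("leverend",dk(-.165,0,.12)),("pivot",dk(-.118,0,.032))):
        u,v=proj(nm,q); print(nm,l,round((u-u0)*3),round((v-v0)*3))
    P=(pts(nm,np.load(nm+"5.npz")["d"])-O)@D*1000
    m=(P[...,2]>110)&(P[...,2]<160)&(abs(P[...,0]+130)<45)&(abs(P[...,1])<60); A=P[m]
    f=A[A[:,0]>-155]; print(nm,len(f),f.min(0),np.median(f,0),f.max(0))
E
```

```text
top tip 248 145
top grasp 261 145
top leverend 274 152
top pivot 172 144
top 10 [-127.30723375    5.66068819  143.13674046] [-123.30481364   11.89635088  149.44140379] [-116.27214923   13.61873503  159.47013812]
side tip 523 208
side grasp 527 197
side leverend 532 261
side pivot 501 256
side 23 [-141.85325116    5.22777536  138.30530463] [-133.31647402   11.17077663  151.13919915] [-120.50826352   13.92963563  158.41935186]
```

Emit:
jog_arm(motion=[[-0.002, -0.002, 0.01, 0, 0, 0], [0, 0, 0.012, 0, 0, 0], [0, 0, 0.006, 0, 0, 0], [0, 0, 0, 0, 0, 0]])

```text
clock: 12.3
eef_pos: [0.5424, -0.0361, 0.1785]
eef_rot: [0.021, 0.068, 0.963, 0.258]
contact_force: [-0.0, 0.5, -0.4]
width: -0.0
```

```bash
python3 -c "from h import *;st2(-130,0,108)"
```

```text
t 12.3 fingertip deck [-125.1   -3.5  108.2] to go (tool x,y,z) 3.517419550641991 -4.933959107165364 0.17784696329866279 turn [0.3 0.1 0.8] F [ 0.2  0.1 -0.6] w -0.03787267514033515
```

Emit:
jog_arm(motion=[[0.003, -0.01, 0.002, 0, 0, 0], [0, -0.01, 0.002, 0, 0, 0], [0, -0.008, 0.003, 0, 0, 0], [0, 0, 0, 0, 0, 0]])

```text
clock: 12.7
eef_pos: [0.5366, -0.057, 0.157]
eef_rot: [0.021, 0.067, 0.963, 0.259]
contact_force: [-0.1, 0.3, -0.5]
width: -0.0001
```

```bash
python3 -c "from h import *;st2(-166,0,90)"
```

```text
t 12.7 fingertip deck [-154.4   -0.8  100.3] to go (tool x,y,z) 0.8336457050585563 -11.63892606053949 10.288043267293503 turn [0.4 0.1 0.9] F [-0.   0.1 -0.6] w -0.0724034231999538
```

Emit:
jog_arm(motion=[[0.001, -0.007, 0.005, 0, 0, 0], [0, -0.007, 0.006, 0, 0, 0], [0, -0.006, 0.007, 0, 0, 0]])

```text
clock: 13.0
eef_pos: [0.5355, -0.0652, 0.1322]
eef_rot: [0.023, 0.067, 0.963, 0.26]
contact_force: [-1.6, 0.0, 2.3]
width: 0.0002
```

```bash
python3 -c "from h import *;st2(-177,0,76)"
```

```text
t 13.0 fingertip deck [-173.9   -1.    82.9] to go (tool x,y,z) 1.0346210115234478 -3.0731637416783997 6.89899918980197 turn [0.7 0.4 1.1] F [0.9 1.6 2.1] w 0.18641845473576896
```

Contact, about 2–3 N. Follow the arc.

Emit:
jog_arm(motion=[[0.001, -0.004, 0.008, 0.005, 0, 0.005], [0, -0.003, 0.01, 0, 0, 0], [0, -0.003, 0.01, 0, 0, 0]])

```text
clock: 13.3
eef_pos: [0.5358, -0.0637, 0.1002]
eef_rot: [0.023, 0.071, 0.964, 0.255]
contact_force: [-0.7, -0.9, 4.0]
width: 0.0001
```

```bash
python3 -c "from h import *;st2(-185,0,50)"
```

```text
t 13.3 fingertip deck [-188.6   -1.1   54.4] to go (tool x,y,z) 1.1254974044947135 3.5997514527302314 4.431504953512871 turn [-0.4  0.8  0.3] F [1.2 0.6 3.9] w 0.10927568503667509
```

Emit:
jog_arm(motion=[[0.001, 0.001, 0.007, 0, 0, 0], [0, 0.001, 0.006, 0, 0, 0], [0, 0, 0.004, 0, 0, 0]])

```text
clock: 13.6
eef_pos: [0.5362, -0.0564, 0.0855]
eef_rot: [0.023, 0.073, 0.964, 0.253]
contact_force: [-12.0, -12.8, 33.2]
width: -0.0002
```

```bash
python3 -c "from h import *;st2(-187,0,37)"
```

```text
t 13.6 fingertip deck [-189.6   -0.4   38. ] to go (tool x,y,z) 0.419128563931324 2.5999601000529537 1.0044051439398345 turn [-0.7  0.9  0. ] F [ 4. 10. 36.] w -0.2299021871090704
```

Emit:
jog_arm(motion=[[0, 0, -0.01, 0, 0, 0], [0, 0, -0.03, 0, 0, 0], [0, -0.02, -0.045, 0, 0, 0], [0, -0.02, -0.045, 0, 0, 0], [0, -0.02, -0.045, 0, 0, 0]])

```text
clock: 14.1
eef_pos: [0.5124, -0.1824, 0.2063]
eef_rot: [0.015, 0.065, 0.963, 0.26]
contact_force: [1.5, -1.2, -0.1]
width: -0.0
```

Emit:
jog_arm(motion=[[0, -0.03, -0.03, 0, 0, 0], [0, -0.04, -0.02, 0, 0, 0], [0, -0.04, 0, 0, 0, 0], [0, 0, 0, 0, 0, 0], [0, 0, 0, 0, 0, 0]])

```text
clock: 14.6
eef_pos: [0.4975, -0.3069, 0.1966]
eef_rot: [0.017, 0.063, 0.963, 0.26]
contact_force: [0.8, 0.3, -0.8]
width: 0.0
```

```bash
python3 - <<'E'
from h import *
np.set_printoptions(precision=1,suppress=True)
C=[]
for nm,(v0,v1,u0,u1) in(("top",(110,240,215,385)),("side",(115,245,240,410))):
    im,d=snap(nm,nm+"6"); C.append(cv2.resize(im[v0:v1,u0:u1],None,fx=2.35,fy=2.35,interpolation=cv2.INTER_CUBIC))
    P=(pts(nm,d)-O)@D*1000
    m=(P[...,0]<-155)&(P[...,0]>-225)&(abs(P[...,1])<15)&(P[...,2]>10)&(P[...,2]<130); A=P[m]
    if len(A)>3:
        print(nm,len(A),"lever",A.min(0),A.mean(0),A.max(0)); print(np.polyfit(A[:,0],A[:,2],1))
    m=(abs(P[...,0]-30)<16)&(abs(P[...,1]+130)<16)&(P[...,2]>3)&(P[...,2]<90); print("drift max z",np.percentile(P[m][:,2],[95,100]))
print(manip.read_state()["clock"],manip.read_state()["eef_pos"])
save(np.hstack(C),"end6")
E
```

```text
top 102 lever [-216.7   -7.1   29.9] [-184.9    0.3   38.5] [-155.6    7.3   43.5]
[-0.  33.9]
drift max z [66.2 69. ]
side 127 lever [-218.6   -7.    26.7] [-187.6    1.2   36.2] [-155.1    7.5   43.4]
[ 0.  38.8]
drift max z [25.3 32.3]
14.7 [ 0.5 -0.3  0.2]
```

View pics/end6.png

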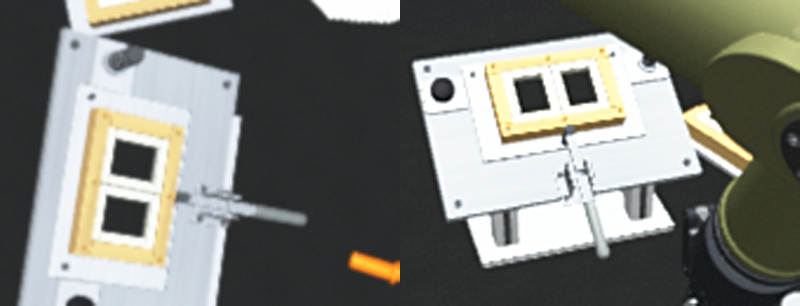

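The lever lies flat along the deck and the drift is in place. But something orange is near (375,268) in the top crop, so I need to check whether the look-alike moved.

```bash
python3 - <<'E'
from h import *
np.set_printoptions(precision=3,suppress=True)
for k in range(7):
  for nm in("top","side"):
    try: z=np.load(f"{nm}{k}.npz")
    except FileNotFoundError: continue
    hsv=cv2.cvtColor(z["im"],cv2.COLOR_RGB2HSV); P=pts(nm,z["d"])
    for c,(a,b) in(("or",(6,16)),("ye",(24,33))):
        m=(hsv[...,0]>=a)&(hsv[...,0]<=b)&(hsv[...,1]>215)&(hsv[...,2]>120)&(P[...,0]>.2)&(P[...,0]<.6)&(P[...,1]<0)&(P[...,2]<.2)
        if m.sum()>5:
            v,u=np.nonzero(m); print(nm,k,c,m.sum(),(u.mean().round(),v.mean().round()),P[m].mean(0),P[m].min(0),P[m].max(0))
A=np.hstack([np.load("top6.npz")["im"][150:300,300:500],np.load("side6.npz")["im"][180:330,250:450]]); save(A,"full6",2)
E
```

```text
side 0 or 254 (np.float64(330.0), np.float64(286.0)) [ 0.44  -0.274  0.079] [ 0.43  -0.283 -0.   ] [ 0.459 -0.207  0.124]
side 0 ye 195 (np.float64(344.0), np.float64(320.0)) [ 0.426 -0.36   0.077] [ 0.417 -0.367  0.007] [ 0.44  -0.351  0.124]
top 1 or 7 (np.float64(419.0), np.float64(235.0)) [ 0.446 -0.26   0.117] [ 0.441 -0.262  0.108] [ 0.449 -0.259  0.124]
side 1 or 252 (np.float64(330.0), np.float64(286.0)) [ 0.441 -0.273  0.078] [ 0.431 -0.282 -0.002] [ 0.46  -0.206  0.124]
side 1 ye 178 (np.float64(344.0), np.float64(320.0)) [ 0.426 -0.36   0.076] [ 0.417 -0.367  0.004] [ 0.437 -0.352  0.122]
side 2 or 88 (np.float64(324.0), np.float64(274.0)) [ 0.468 -0.186  0.017] [ 0.447 -0.251 -0.   ] [ 0.493 -0.134  0.027]
side 2 ye 36 (np.float64(339.0), np.float64(381.0)) [ 0.376 -0.434  0.016] [ 0.351 -0.465  0.007] [ 0.407 -0.399  0.023]
side 3 or 89 (np.float64(324.0), np.float64(274.0)) [ 0.468 -0.186  0.017] [ 0.448 -0.252 -0.003] [ 0.493 -0.133  0.027]
side 3 ye 41 (np.float64(338.0), np.float64(381.0)) [ 0.376 -0.433  0.016] [ 0.351 -0.465  0.01 ] [ 0.406 -0.401  0.024]
side 4 or
[... 256 characters left out ...]
(379.0), np.float64(225.0)) [ 0.475 -0.175  0.02 ] [ 0.457 -0.231 -0.   ] [ 0.495 -0.133  0.028]
side 5 or 87 (np.float64(324.0), np.float64(274.0)) [ 0.469 -0.185  0.017] [ 0.447 -0.252 -0.003] [ 0.492 -0.134  0.026]
side 5 ye 32 (np.float64(338.0), np.float64(381.0)) [ 0.375 -0.434  0.016] [ 0.351 -0.464  0.01 ] [ 0.403 -0.405  0.024]
top 6 or 53 (np.float64(379.0), np.float64(225.0)) [ 0.475 -0.175  0.019] [ 0.454 -0.232 -0.   ] [ 0.495 -0.133  0.026]
side 6 or 84 (np.float64(324.0), np.float64(274.0)) [ 0.469 -0.186  0.017] [ 0.448 -0.252 -0.   ] [ 0.493 -0.133  0.027]
side 6 ye 29 (np.float64(338.0), np.float64(382.0)) [ 0.375 -0.434  0.016] [ 0.352 -0.462  0.01 ] [ 0.4   -0.412  0.023]
```

View pics/full6.png

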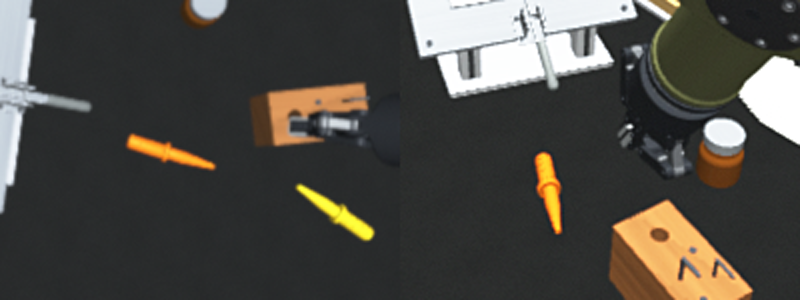

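```bash
python3 - <<'E'
from h import *
a=np.load("top0.npz")["im"].astype(int); b=np.load("top6.npz")["im"].astype(int)
for l,(v0,v1,u0,u1) in dict(jar=(138,168,388,418),driver=(138,215,162,195),cards=(245,300,155,210),wht=(75,125,330,402)).items():
    print(l,abs(a-b)[v0:v1,u0:u1].max(2).mean().round(1),(abs(a-b)[v0:v1,u0:u1].max(2)>40).sum())
print(manip.read_state()["contact_force"]); print(manip.finish_job())
E
```

```text
jar 1.2 0
driver 1.1 0
cards 0.9 0
wht 0.8 0
[-0.88628445  0.35050181  0.35772104]
the job is handed in; nothing more can be done
None
```

The drift is home through both holes with the nest drawn into line, and the clamp lever is fully down. However, the orange and yellow look-alikes fell over during the job. I handed it in at about 15 s with the arm clear of everything.

- **Drift:** I pushed it square through the ear and deck until it stopped moving, at 17–21 N on the collar. Its top stands about 66 mm over the deck, as it should with the collar seated. My deck frame was off by 1–2 mm, so the tip's measured depth read 61 mm instead of 59.
- **Clamp lever:** I pressed it to its stop, at about 36 N. Its grip now lies flat along the deck with its end at x ≈ -218 mm, where it should be when fully down.
- **Left alone:** The jar, screwdriver and cards show no change between the first and last top pictures.

**Failed check:** both look-alikes stood upright on their tips until at least 2.6 s. By 6.7 s they were lying near where they had stood, still on the bench. I never aimed at them and saw no force from touching them, but I took no picture in that interval, so I can't rule out that the arm brushed them. I left them lying, since handling them was forbidden.

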